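# Square the tongued half in the corner, then mate it with its own half

## Robot

A 6-joint arm with a two-finger parallel gripper is mounted at the origin on the work surface. World frame = base frame: x ahead of the robot, y to its left, z up, the work surface at z = 0. Lengths are in m, angles in rad, forces in N, time in s.
With the tool pointing down it reaches from about 0.375 to 0.975 m from the base axis. Payload 3.8 kg.
Tool frame: the origin (TCP) lies on the front face of the gripper's body, between the roots of the fingers; the fingertips stand 73 mm ahead of it and the grasp point (between the pads) lies 54 mm ahead of it; z points along the fingers, y is the line along which they close (so a half turn about z gives the same grasp; the last joint's range is limited). The gripper opens to 85 mm and grips with 20 to 120 N. Pads are 22 mm wide; open, the fingers measure 114 mm over their backs; the gripper's body (76 mm by 85 mm) begins 54 mm behind the grasp point. The pads swing forward as they close: fully open they stand 13 mm farther back than shut.
Start: joints at [-1.257, 0.264, 1.604, -0, 1.274, -0.037], TCP at [0.232, -0.634, 0.304] pointing down, gripper open.
Joint ranges: [-2.63, 2.63], [-0.94, 2.18], [0.31, 2.57], [-1.31, 4.45], [0, 2.66], [-2.55, 2.55]. Speed limits (rad/s): [2.57, 2.57, 3.14, 3.14, 3.14, 3.14].

## Interface

Orientations are given as a unit quaternion [x, y, z, w].
In Python, from cell import * gives the robot as it stands. Calls block until the motion is done:
- move_ptp(position, orientation): joint-space move of the TCP to a pose.
- move_linear(position, ori=None, feed=0.15, max_force=None): straight line of the TCP; ori=None keeps the orientation; feed is the mean speed in m/s. With max_force (N) it stops when the force on the tool has changed by that much, and returns True; else False.
- movej(angles): joint-space move.
- gripper_to(opening, grip_force=None): finger opening in m; grip_force is the grip in N (None keeps the last); returns when the fingers have stopped.
- hold(seconds).
- solve_ik(position, orientation): joint angles nearest the present ones, or None.
- read_state(): the state.
- camera(name): name is "scene" or "side" or "wrist"; returns (picture, depth): 400x640x3 uint8, red, green, blue; 400x640 float32, m along the optical axis (not along the pixel's ray), 0 where there is no reading.
- get_calibration(name): a dict with "fovy" (degrees; the focal length in pixels is half the picture's height over the tangent of half this angle, whatever the lens; pixels are square), "cx", "cy" (the principal point, pixels), "distortion" ([k1, k2, p1, p2, k3] as OpenCV has them; the pictures are not rectified), "world_from_camera" (4x4, takes a point from camera to world coordinates); the wrist camera has in their place "T_tool_cam" (4x4, takes a point from camera to tool coordinates, whose origin is the TCP and whose axes are the flange's). Camera axes: x right, y down, z forward; pixel columns grow to the right and rows downward; lengths in m; the calibration is good to about 2 mm. A picture is of the moment at which its call begins: read the wrist's pose just before it. get_calibration takes no time and is no camera call.
A pose or a line that the arm cannot do raises MotionError and nothing moves.
- sign_off(): hands the job in; it is judged then, once.
The state is a dict: "time_s": time; "joint_positions": joint angles; "qd": joint speeds; "tau": joint torques, N m; "tool_pos": TCP position; "eef_rot": TCP orientation; "force": force on the tool from outside, world axes, zero at the start; "torque": the same for the moment, N m; "grip_width": finger opening in m; "gripper_force": force on a finger pad.
Only numpy, scipy, OpenCV 4.12 (cv2) and the standard library are available. Lean on these libraries where they do the work, as an engineer would, in place of code of your own. Each camera call takes 0.05 s, during which the arm holds its last target. There are 200 camera calls.

## Task

Slide the loose steel half along the setting-up board, without lifting it, until it sits snug against both the guide fence and the end stop, and let go of it there. Then grip it squarely, lift it over, and lay it down (do not drop it) tongue-first against the clamped half whose notch it fits, joint pushed fully closed and flat on the board, and let go. Leave everything else where it is.

Things in the scene. Friction and masses are not known exactly. Their poses are not given: they have to be found in the camera images.
- board: Plywood board 300 (x) x 540 (y) x 15 mm, fixed to the bench. Origin: centre of its underside; top at z = 15; x points roughly away from the robot, y to the left. It carries a steel guide fence along x and a steel end stop along y, both 14 mm high, and two clamped half plates (origins at board y = 75 and 190, x = -60, in either order).
- corner (a point): Inner corner of the stops, on the board's top (board x = 95, y = -17, z = 15 mm); axes as the board's. End stop: near (-x) face at x = 0, from y = -98 to 0, 18 thick. Fence: right (-y) face at y = 0, from x = -230 to 18, 12 thick, with a gap for a finger from x = -87 to -23. The half snug in the corner has its origin at x = -55, y = -28, z = 0.
- half: The loose half: flat steel plate 110 (x) x 56 (y) x 14 mm, 0.5 to 0.8 kg, square butt end at x = 55 with two dark dots near it, central tongue at -x, 26 wide, from x = -55 to -70, tip corners rounded. Origin: centre of the 110 x 56 underside. Starts on the board, right of the fence and short of the end stop, skewed up to 0.35 rad, tongue towards the robot.
- half_tip (a point): Middle of the tongue's tip, on the loose half's underside (x = -70 mm in its frame).
- seat_wide: The clamped half that fits: steel plate 75 x 56 x 14 mm, fixed on the board left of the fence, with ONE central notch 29 wide, 17 deep in its far (+x) edge. Origin: middle of that edge, underside, on the board's top; axes as the board's. A dark clamp bar with bolts (to z = 26) crosses it at x = -55. The loose half mated with it has its origin at x = 55, y = 0, z = 0.
- seat_twin: The other clamped half, not the right one: same plate and clamp, but with TWO notches, each 11 mm wide, that the tongue cannot enter. Origin and axes as the other's.
- offcut: Dark steel block 26 x 95 x 20 mm, lying at the board's far right edge; origin on its underside. Bystander: leave alone.
- magnet: Dark steel welding magnet 30 x 70 x 22 mm, on the board's far edge, behind the two clamped halves; origin on its underside. Bystander: leave alone.
- brush: Hand brush lying on the bench to the right of the board; origin on its underside. Bystander: leave alone.
- hammer: Hammer lying on the bench to the left of the board; origin on its underside. Bystander: leave alone.
Not all that is in view belongs to the job. Leave any turquoise look-alike of the half alone.

How it is judged:
By the outcome, as a careful person would: the job done as asked, in the order asked, and still so for the second after the job is handed in, with the robot touching nothing.
It also fails if it takes over 62 s, if anything falls off the work surface, if the arm or the gripper's body presses on something with over 40 N, if the wrist force passes 120 N, or if a joint passes its speed limit or range.

## Working session

There is one attempt and no reset: what is moved stays moved. The work goes in short steps, each a Python script; the robot and the scene stay as the last script left them, time stands still between calls to the robot, and variables do not carry over. Pictures are saved under pics/ and viewed, at most 10 in all, crops included, and the job is handed in when it is done.

```bash
mkdir -p pics; ls; python3 - <<'E'
from cell import *
import cv2,numpy as np
for n in ("scene","side","wrist"):
    s=read_state(); p,d=camera(n); cv2.imwrite(f"pics/{n}0.png",p[:,:,::-1]); np.savez(f"{n}0.npz",p=p,d=d,pos=s["tool_pos"],q=s["eef_rot"])
    print(n,get_calibration(n))
print(s)
E
```

```text
pics
scene {'fovy': 42.5330832744469, 'cx': 321.40654403538707, 'cy': 196.99769624614964, 'distortion': array([-0.08450852,  0.        ,  0.        ,  0.        ,  0.        ]), 'world_from_camera': array([[-0.1161918 ,  0.60454733, -0.78804949,  1.7546173 ],
       [ 0.99303149,  0.0864421 , -0.08010129,  0.10757983],
       [ 0.01969563, -0.79186507, -0.6103784 ,  1.0304588 ],
       [ 0.        ,  0.        ,  0.        ,  1.        ]])}
side {'fovy': 48.646194106665696, 'cx': 323.3964795415688, 'cy': 194.52565362311572, 'distortion': array([-0.12026561,  0.        ,  0.        ,  0.        ,  0.        ]), 'world_from_camera': array([[-0.84044229, -0.35060618,  0.41319736, -0.11525873],
       [-0.54165361,  0.56655202, -0.62099128,  0.89258079],
       [-0.01637442, -0.74571718, -0.66606139,  1.01942354],
       [ 0.        ,  0.        ,  0.        ,  1.        ]])}
wrist {'fovy': 65.67728910842895, 'cx': 320.1029251679543, 'cy': 201.61307507873423, 'distortion': array([-0.06115811,  0.        ,  0.        ,  0.        ,  0.        ]), 'T_tool_cam': array([[-5.74796365e-07, -9.
[... 310 characters left out ...]
])}
{'time_s': 0.1, 'joint_positions': array([-1.25688822e+00,  2.64706419e-01,  1.60525650e+00,  1.77591238e-05,
        1.27367628e+00, -3.68910832e-02]), 'qd': array([-0.00093665, -0.00276378, -0.00352611, -0.00024993, -0.0010506 ,
        0.00078198]), 'tau': array([ 5.06315409e-04, -5.16706252e+01, -3.68589127e+01,  3.54110341e-05,
        6.30219845e-03,  7.65503927e-06]), 'tool_pos': array([ 0.23181267, -0.63340065,  0.30265679]), 'eef_rot': array([ 9.84656827e-01,  1.74498954e-01, -1.32872716e-04, -1.01464488e-03]), 'force': array([ 0.14811412, -0.43534665,  0.50010058]), 'torque': array([ 0.01439141,  0.04913363, -0.04991349]), 'gripper_force': 0.0, 'grip_width': 0.0858472346929483}
```

View pics/scene0.png

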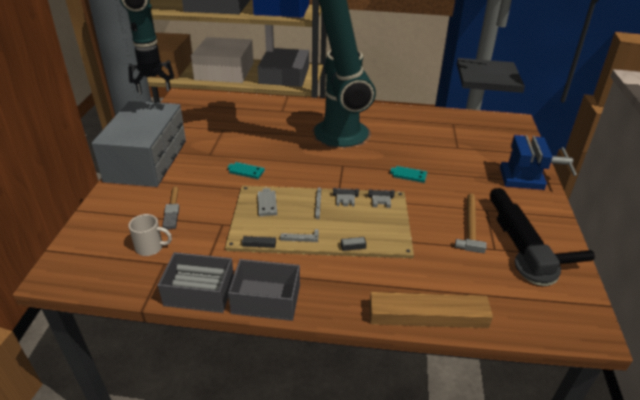

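View pics/wrist0.png

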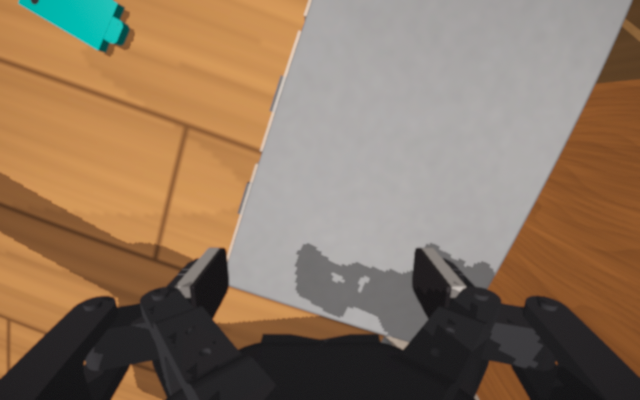

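The scene shows the board (corner px ≈ (237,188), (403,191), (412,254), (229,250)). It carries the loose half at (266,203), the fence at (318,204), the end stop at (299,238), and the clamped halves at (346,197) and (382,198). There are turquoise look-alikes at (245,170) and (408,174). The wrist view shows the toolbox under the gripper, so I'll go up first.

```bash
cat > h.py <<'E'
from cell import *
import cv2,numpy as np
from scipy.spatial.transform import Rotation as R
def cast(name,px,z,pose=None):
    c=get_calibration(name); f=200/np.tan(np.radians(c["fovy"])/2)
    K=np.array([[f,0,c["cx"]],[0,f,c["cy"]],[0,0,1]])
    u=cv2.undistortPoints(np.array(px,float).reshape(-1,1,2),K,c["distortion"])[:,0]
    if name=="wrist":
        T=np.eye(4); T[:3,:3]=R.from_quat(pose[1]).as_matrix(); T[:3,3]=pose[0]; T=T@c["T_tool_cam"]
    else: T=c["world_from_camera"]
    d=np.c_[u,np.ones(len(u))]@T[:3,:3].T; o=T[:3,3]
    return o+d*((z-o[2])/d[:,2])[:,None]
def quat(yaw): # tool down, tool x at yaw
    return (R.from_euler("z",yaw)*R.from_quat([1,0,0,0])).as_quat()
def snap(tag):
    s=read_state(); p,d=camera("wrist"); cv2.imwrite(f"pics/{tag}.png",p[:,:,::-1]); np.savez(f"{tag}.npz",p=p,d=d,pos=s["tool_pos"],q=s["eef_rot"])
    return p,d,(s["tool_pos"],s["eef_rot"])
E
python3 - <<'E'
from h import *
b=cast("scene",[(237,188),(403,191),(412,254),(229,250)],.015); print(b.round(3))
c=b.mean(0); v=(b[1]+b[2]-b[0]-b[3]); yaw=np.arctan2(v[1],v[0])-np.pi/2; print(c,yaw)
s=read_state(); move_linear(s["tool_pos"]+[0,0,.06])
u=np.array([np.cos(yaw),np.sin(yaw),0])
for back in (.02,.06,.1):
    t=c-u*back; t[2]=.40
    if solve_ik(t,quat(yaw)) is not None: break
print(t); move_ptp(t,quat(yaw)); p,d,_=snap("w1"); print(read_state()["time_s"],read_state()["tool_pos"])
E
```

```text
[[ 0.435 -0.307  0.015]
 [ 0.373  0.238  0.015]
 [ 0.672  0.261  0.015]
 [ 0.727 -0.258  0.015]]
[ 0.55148468 -0.01642668  0.015     ] 0.1092130632631394
[ 0.53160383 -0.0186066   0.4       ]
3.175 [ 0.53168344 -0.01932192  0.39989289]
```

View pics/w1.png

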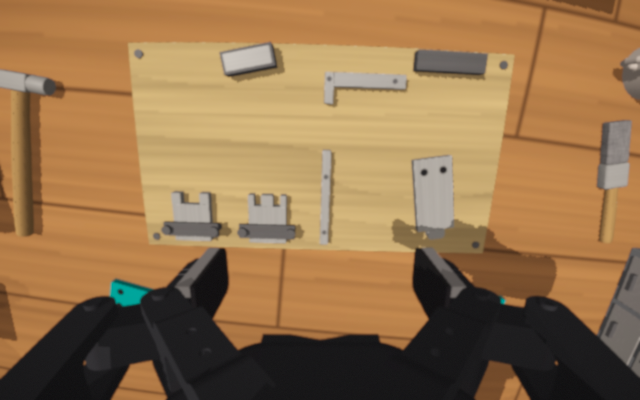

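The top view shows both clamped halves. The left one (192,213) has two prongs and so one wide notch, which makes it seat_wide at board y=190. The right one (268,215) has three prongs and two narrow notches, so it is seat_twin. The loose half is at (433,195), and the corner is between the fence (326,197) and the stop (365,82). I'll confirm the seats in a crop and measure.

```bash
python3 - <<'E'
from h import *
z=np.load("w1.npz"); p=z["p"]; pose=(z["pos"],z["q"])
cv2.imwrite("pics/seats.png",cv2.resize(p[170:260,140:480,::-1],None,fx=2.3,fy=2.3,interpolation=cv2.INTER_CUBIC))
hsv=cv2.cvtColor(p,cv2.COLOR_RGB2HSV)
m=((hsv[...,0]>18)&(hsv[...,0]<35)&(hsv[...,1]>60)).astype(np.uint8)
m=cv2.morphologyEx(m,cv2.MORPH_CLOSE,np.ones((15,15)))
m=cv2.morphologyEx(m,cv2.MORPH_OPEN,np.ones((25,25)))
c=max(cv2.findContours(m,0,2)[0],key=cv2.contourArea); h=cv2.convexHull(c)
a=cv2.approxPolyDP(h,12,True)[:,0]; print(a.tolist()); w=cast("wrist",a,.015,pose); print(w.round(4).tolist(), np.linalg.norm(w-np.roll(w,-1,0),axis=1))
g=((hsv[...,1]<50)&(p.max(2)>110)).astype(np.uint8); g[:35]=0; g[250:]=0
for c in cv2.findContours(g,0,2)[0]:
    if cv2.contourArea(c)<150: continue
    r=cv2.minAreaRect(cast("wrist",c[:,0],.029,pose)[:,:2].astype(np.float32)*1000); print(cv2.boundingRect(c),np.round(r[0],1),np.round(r[1],1),round(r[2],1))
E
```

```text
[[131, 43], [413, 49], [507, 75], [479, 249], [294, 248], [147, 220]]
[[0.6733, 0.261, 0.015], [0.7037, -0.1279, 0.015], [0.6879, -0.2676, 0.015], [0.4241, -0.2885, 0.015], [0.3948, 0.0081, 0.015], [0.4156, 0.2433, 0.015]] [0.39001503 0.14059812 0.26467133 0.29801558 0.23617136 0.2583144 ]
(249, 236, 38, 7) [410.8  49. ] [ 9.5 56.6] 3.9
(171, 234, 41, 7) [401.6 167. ] [ 9.7 62.4] 3.8
(248, 194, 39, 32) [457.9  52.6] [48.2 56.4] 4.6
(172, 192, 39, 31) [448.9 167. ] [47.  56.5] 5.2
(412, 155, 42, 84) [ 501.1 -191.1] [124.6  57.1] 14.1
(320, 150, 11, 94) [484.5 -31.1] [141.3  11.7] 4.7
(599, 121, 32, 68) [ 598.7 -458. ] [101.5  50.3] 16.9
(325, 72, 81, 32) [643.9 -67.7] [ 40.1 108.6] 6.3
(0, 70, 46, 24) [609.2 420.8] [74.1 24.6] 83.2
(624, 49, 16, 22) [ 733.  -450.4] [24.4 29.3] 48.5
(221, 43, 53, 31) [664.8  94. ] [27.7 68.1] 15.9
```

View pics/seats.png

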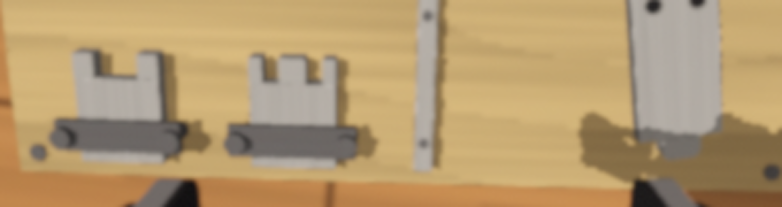

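The crop confirms it: seat_wide is the left plate (one notch, crop px (118,65)) and seat_twin the right (crop px (293,70)). The measured sizes all match the description: plates 56 mm wide, seats 115 mm apart, fence piece 141 mm, half 125 × 57 mm. From this, board yaw ≈ 0.081, the corner is at about (0.643, -0.024), and the half's origin is at about (0.508, -0.189) with yaw 0.246. Next I grip lightly and slide.

```bash
cat >> h.py <<'E'
YAW=.081; C=np.array([.643,-.0244])
def B(x,y,z): # corner frame mm -> world m, z world m
    c,s=np.cos(YAW),np.sin(YAW); return np.array([C[0]+(c*x-s*y)/1e3,C[1]+(s*x+c*y)/1e3,z])
def inC(p):
    c,s=np.cos(YAW),np.sin(YAW); d=(np.array(p[:2])-C)*1e3; return np.array([c*d[0]+s*d[1],-s*d[0]+c*d[1]])
def rep(t):
    s=read_state(); print(t,round(s["time_s"],1),inC(s["tool_pos"]).round(1),round(s["tool_pos"][2]*1e3,1),"F",np.round(s["force"],1),"w",round(s["grip_width"]*1e3,1),round(s["gripper_force"],1))
E
python3 - <<'E'
from h import *
o=np.array([.5084,-.1893]); q=quat(.246)
move_ptp([*o,.17],q); rep("above")
print(move_linear([*o,.086],feed=.08,max_force=15)); rep("down")
gripper_to(.05,40); rep("grip")
p,d,_=snap("g1")
E
```

```text
above 4.3 [-146.3 -153.7] 171.4 F [-0.1  1.2  1.5] w 85.4 0.0
False
down 5.5 [-147.  -153.8] 86.6 F [-0.4 -1.3  0.7] w 85.4 0.0
grip 5.9 [-146.6 -154.3] 87.2 F [-0.3 -3.1  5.9] w 54.9 44.2
```

View pics/g1.png

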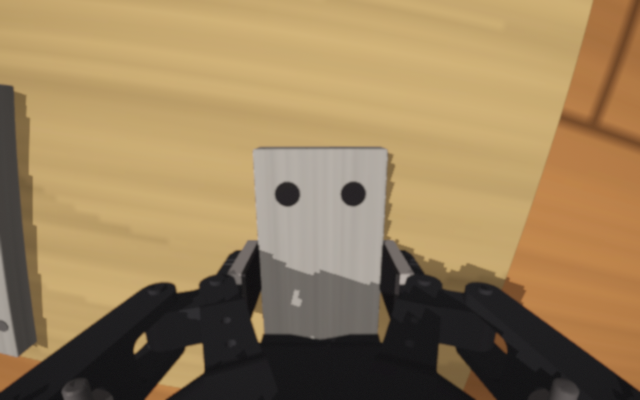

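The half is gripped squarely, centred between the fingers, with a slight downward press. Now the slide.

```bash
python3 - <<'E'
from h import *
q=quat(YAW); z=.086
print(move_linear(B(-67,-50,z),q,feed=.06,max_force=35)); rep("pre")
print(move_linear(B(-45,-50,z),feed=.02,max_force=12)); rep("x")
s=inC(read_state()["tool_pos"])
print(move_linear(B(s[0]-.5,-15,z),feed=.02,max_force=14)); rep("y")
s=inC(read_state()["tool_pos"])
print(move_linear(B(s[0]+8,s[1],z),feed=.015,max_force=12)); rep("x2")
gripper_to(.085); rep("open")
p,d,_=snap("s1")
move_linear(read_state()["tool_pos"]+[0,0,.10],feed=.15); snap("s2"); rep("up")
E
```

```text
False
pre 8.3 [-67.7 -51.8] 87.2 F [-4.9 -7.8 10.2] w 54.7 44.6
True
x 8.7 [-67.1 -51.8] 87.3 F [-0.8  1.   4.5] w 54.6 44.0
True
y 9.9 [-66.4 -28.1] 87.3 F [ 0.3 -2.7  2.5] w 54.9 43.9
True
x2 10.2 [-66.2 -28.2] 87.3 F [-0.9 -1.4  4.4] w 55.0 44.1
open 10.6 [-66.4 -28.3] 86.9 F [-0.7  0.4 -0. ] w 84.9 0.0
up 11.5 [-67.3 -28.1] 185.6 F [-1.2  0.5 -0.1] w 85.2 0.0
```

View pics/s2.png

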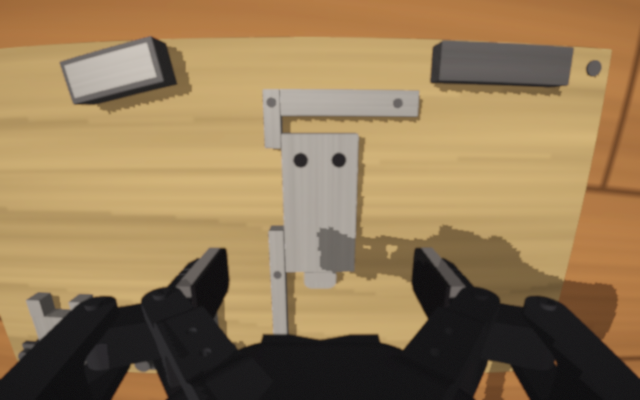

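The half lies along the fence (px (282,250)) but is about 11 mm short of the end stop (gap at px (320,125)). The x move stopped early because starting friction tripped the force limit. I'll regrip and push x again with a higher threshold.

```bash
python3 - <<'E'
from h import *
z=.0865
move_linear(B(-66,-28.1,z),quat(YAW),feed=.1,max_force=15); rep("down")
gripper_to(.05,40); rep("grip")
s=inC(read_state()["tool_pos"])
print(move_linear(B(s[0]+20,s[1]+.3,z),feed=.02,max_force=28)); rep("x")
s=inC(read_state()["tool_pos"])
print(move_linear(B(s[0]+.3,s[1]+5,z),feed=.01,max_force=18)); rep("y")
gripper_to(.085); rep("open")
s=read_state()["tool_pos"]
move_linear([*B(*(inC(s)-[25,0]),.185)],feed=.15); snap("s3"); rep("up")
E
python3 - <<'E'
import cv2
i=cv2.imread("pics/s3.png"); cv2.imwrite("pics/s3c.png",cv2.resize(i[50:300,220:440],None,fx=2.4,fy=2.4))
E
```

```text
down 12.7 [-65.3 -28.3] 87.3 F [-0.4  0.3 -0.5] w 85.2 0.0
grip 13.0 [-65.3 -28.6] 87.6 F [-1.6 -2.2  5.3] w 54.7 44.7
True
x 13.5 [-64.4 -28.7] 87.6 F [-1.2 -0.   4.8] w 54.9 44.7
True
y 14.0 [-64.3 -28.2] 87.7 F [ 0.4 -2.1  3.1] w 54.6 44.5
open 14.4 [-64.9 -27.9] 86.9 F [-0.4  0.   0.1] w 85.0 0.0
up 15.2 [-90.6 -27.7] 183.8 F [-0.7 -0.1 -0.3] w 84.7 0.0
```

View pics/s3c.png

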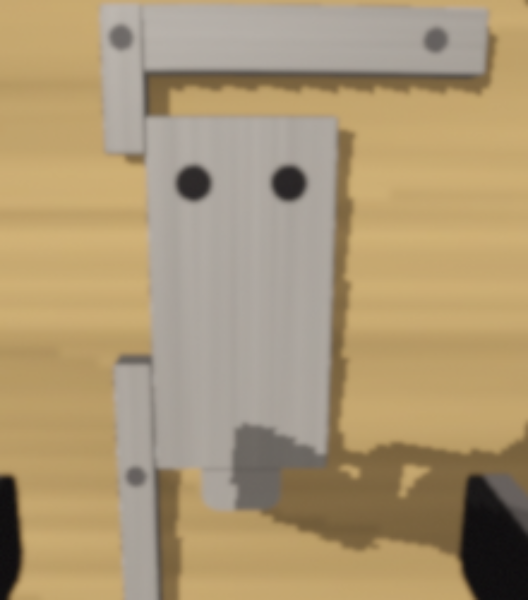

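It is square on the fence, but still about 11 mm off the stop (crop gap y = 75–117). The free-air start of the x motion seems to trip the threshold, so I'll step in small increments while reading the force.

```bash
python3 - <<'E'
from h import *
z=.0868
move_linear(B(-65,-28.1,z),quat(YAW),feed=.15); gripper_to(.05,40); rep("grip")
s0=inC(read_state()["tool_pos"]); x=s0[0]
for i in range(10):
    x+=1.5; move_linear(B(x,s0[1]+.2,z),feed=.015); rep(i)
    s=read_state()
    if np.hypot(*s["force"][:2])>18: break
E
```

```text
grip 16.5 [-64.1 -28.6] 88.4 F [-0.5 -1.2  6.1] w 54.7 44.5
0 16.8 [-63.7 -28.6] 88.4 F [-8.4 -1.6 13.7] w 55.0 45.3
1 17.0 [-63.5 -28.6] 88.4 F [-12.4  -2.2  16.7] w 54.8 45.7
2 17.3 [-63.3 -28.6] 88.4 F [-17.2  -2.2  21.5] w 54.9 46.1
3 17.5 [-62.  -28.5] 88.3 F [-17.2  -2.8  21.3] w 54.8 46.2
4 17.8 [-60.8 -28.6] 88.3 F [-17.6  -3.   22.5] w 54.7 46.2
5 18.0 [-59.4 -28.6] 88.3 F [-18.5  -2.2  21.8] w 54.6 46.3
```

Too much downward press is raising the friction: sliding takes about 18 N. I'll ease z a little and continue to the stop.

```bash
python3 - <<'E'
from h import *
s0=inC(read_state()["tool_pos"]); x=s0[0]+1; z=.0874
for i in range(14):
    x+=1; move_linear(B(x,s0[1]+.2,z),feed=.015); rep(i)
    s=read_state()
    if np.hypot(*s["force"][:2])>32: break
s=inC(read_state()["tool_pos"])
print(move_linear(B(x-1,s[1]+4,z),feed=.01,max_force=15)); rep("y")
gripper_to(.085); rep("open")
s=read_state()["tool_pos"]
move_linear([*B(*(inC(s)-[25,0]),.185)],feed=.15); snap("s4"); rep("up")
i=cv2.imread("pics/s4.png"); cv2.imwrite("pics/s4c.png",cv2.resize(i[50:300,220:440],None,fx=2.4,fy=2.4))
E
```

```text
0 18.3 [-59.8 -28.6] 88.4 F [-10.7  -0.9  11.3] w 54.7 45.2
1 18.6 [-59.6 -28.6] 88.4 F [-13.4  -1.5  15.1] w 55.0 45.5
2 18.8 [-59.5 -28.5] 88.4 F [-16.   -3.1  18.8] w 55.1 45.8
3 19.1 [-58.4 -28.5] 88.3 F [-15.3  -1.6  18.2] w 55.1 45.8
4 19.3 [-57.5 -28.5] 88.4 F [-15.8  -2.   18.6] w 54.7 45.8
5 19.6 [-56.5 -28.6] 88.4 F [-15.7  -2.   18.6] w 54.8 45.8
6 19.8 [-55.5 -28.6] 88.4 F [-14.8  -2.9  17.5] w 55.0 45.8
7 20.1 [-54.5 -28.5] 88.4 F [-15.2  -2.2  18.3] w 54.7 45.8
8 20.3 [-53.5 -28.5] 88.4 F [-15.5  -1.8  18. ] w 54.9 45.8
9 20.6 [-52.5 -28.6] 88.4 F [-15.5  -1.9  17.7] w 54.8 45.8
10 20.8 [-51.5 -28.6] 88.4 F [-15.6  -3.6  18. ] w 54.6 45.8
11 21.1 [-51.1 -28.6] 88.3 F [-18.5  -2.3  19.5] w 54.8 46.0
12 21.3 [-51.  -28.6] 88.4 F [-20.   -3.3  22.4] w 54.6 46.2
13 21.6 [-50.8 -28.6] 88.3 F [-24.   -3.6  25.2] w 54.8 46.5
True
y 21.9 [-51.1 -28.2] 88.5 F [-1.  -0.7  4.3] w 54.6 44.3
open 22.4 [-51.8 -27.9] 87.1 F [-0.7  0.3  0.5] w 85.0 0.0
up 23.2 [-77.5 -27.7] 183.7 F [-0.  -0.  -0.2] w 85.0 0.0
```

View pics/s4c.png

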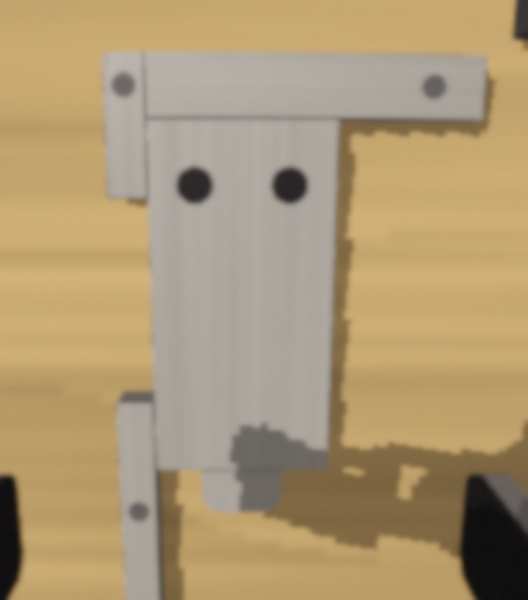

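The half is now flush against the end stop (seam at crop y≈118) and the fence (seam x≈150). I'll measure its actual origin and yaw from this view.

```bash
python3 - <<'E'
from h import *
z=np.load("s4.npz"); pose=(z["pos"],z["q"])
px=np.array([(155,470),(327,468),(339,120),(147,120),(487,57),(487,120)])/2.4+[220,50]
w=cast("wrist",px,.029,pose)
print([inC(a).round(1).tolist() for a in w]); 
for a,b in((1,0),(2,1),(2,3)): print(np.linalg.norm(w[a]-w[b]))
d=w[0]-w[1]; e=w[2]-w[1]; print(np.arctan2(-d[0],d[1]),np.arctan2(e[1],e[0]))
p=z["p"]; hsv=cv2.cvtColor(p,cv2.COLOR_RGB2HSV); g=((hsv[...,1]<50)&(p.max(2)>110)).astype(np.uint8)
print("yaw tool",R.from_quat(z["q"]).as_euler("zyx"))
E
```

```text
[[-111.5, 0.0], [-110.7, -56.3], [-2.0, -56.3], [-2.1, -0.8], [15.9, -98.1], [-1.5, -99.5]]
0.0563404748098528
0.10875318208066996
0.05547687402633063
0.09428098968869338 0.08169170094374681
yaw tool [-0.08291327 -0.01590476  3.13658382]
```

The half is square and snug (56.3 × 108.7 mm measured, yaw 0.082), with its origin at about (-56, -28) in my corner frame. From here to the mated pose is a known board-frame shift of (-45, +235) mm. Now I regrip, lift, carry and check above the seat.

```bash
python3 - <<'E'
from h import *
q=quat(YAW)
move_linear(B(-56,-28,.12),q,feed=.15); move_linear(B(-56,-28,.0865),feed=.08,max_force=15); rep("down")
gripper_to(.05,100); hold(.2); rep("grip")
s=read_state(); g=np.array([*inC(s["tool_pos"]),s["tool_pos"][2]]); np.save("g.npy",g)
print("yaw",R.from_quat(s["eef_rot"]).as_euler("zyx"))
move_linear(B(g[0]-1,g[1]-1,g[2]+.02),feed=.05); rep("lift")
move_linear(B(g[0],g[1],g[2]+.07),feed=.12)
move_linear(B(g[0]-45+24,g[1]+235,g[2]+.07),q,feed=.15); hold(.2); rep("over"); snap("o1")
E
```

```text
down 24.4 [-56.5 -27.9] 85.8 F [-0.6 -0.5  0. ] w 84.9 0.0
grip 25.0 [-55.5 -28.4] 87.9 F [-2.5 -1.5  5.9] w 53.2 106.1
yaw [-8.11679939e-02  1.22154809e-03  3.14092969e+00]
lift 25.6 [-56.6 -29.3] 107.9 F [-0.2 -0.8 -7.8] w 53.1 106.2
over 28.1 [-76.4 206. ] 157.9 F [-0.3  0.2 -6.8] w 53.0 106.3
```

View pics/o1.png

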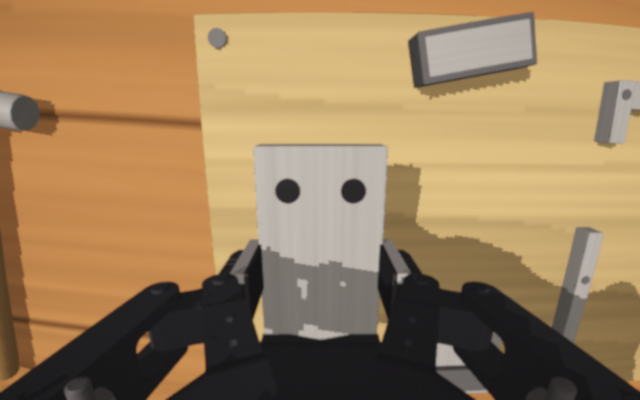

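The half is held level and square above its place. The weight reads about 7 N. Now I lower it to touch, then push towards -x with force readings.

```bash
python3 - <<'E'
from h import *
g=np.load("g.npy"); tx,ty=g[0]-45,g[1]+235
move_linear(B(tx+24,ty+.4,g[2]+.006),feed=.1); hold(.2); rep("near")
print(move_linear(B(tx+24,ty+.5,g[2]-.004),feed=.015,max_force=8)); rep("touch")
zz=read_state()["tool_pos"][2]; x=inC(read_state()["tool_pos"])[0]
cy=ty+.5
for i in range(22):
    x-=1.5; move_linear(B(x,cy,zz-.0003),feed=.03); s=read_state(); p=inC(s["tool_pos"])
    f=s["force"]; print(i,(p-[tx,ty]).round(1),round(s["tool_pos"][2]*1e3-g[2]*1e3,1),f.round(1))
    if abs(f[0])>24 or abs(f[1])>20: break
rep("end")
E
```

```text
near 29.1 [-75.7 207.2] 95.0 F [-0.  -0.7 -7.7] w 52.7 106.3
True
touch 29.6 [-76.4 207.1] 87.9 F [-0.4  0.5  5.6] w 53.1 107.7
0 [23.   0.6] 0.1 [-0.5 -0.3  0.3]
1 [21.9  0.6] 0.1 [ 3.6  0.3 -1.9]
2 [20.1  0.5] 0.0 [ 3.7  0.5 -1.2]
3 [18.4  0.5] 0.1 [3.8 0.8 1. ]
4 [16.9  0.5] 0.0 [3.6 0.3 0.9]
5 [15.4  0.5] 0.0 [ 4.9 -0.4  0.3]
6 [13.9  0.6] 0.0 [5.2 0.7 2.3]
7 [12.5  0.6] 0.0 [5.1 0.4 2.9]
8 [11.   0.6] 0.0 [5.  1.5 3.4]
9 [9.5 0.6] 0.0 [5.3 0.5 1.4]
10 [8.  0.6] 0.0 [ 5.3 -0.2  2.3]
11 [6.5 0.6] 0.0 [4.2 0.4 3.3]
12 [5.  0.6] 0.0 [5.1 1.  2.2]
13 [3.5 0.6] 0.1 [5.6 0.3 2.8]
14 [2.  0.6] 0.0 [ 5.3 -0.5  2.5]
15 [0.8 0.6] 0.0 [5.1 1.  1.8]
16 [0.5 0.5] 0.1 [10.  -0.4 -2.8]
17 [0.3 0.5] 0.1 [13.7  0.4 -6.7]
18 [0.1 0.5] 0.4 [17.9  0.2 -9.8]
19 [-0.1  0.5] 0.7 [ 21.6   0.1 -11.5]
20 [-0.3  0.5] 1.2 [ 23.7   0.  -13.5]
21 [-0.6  0.5] 1.6 [ 26.8   0.1 -14.1]
end 35.1 [-101.1  207.2] 89.6 F [ 26.8   0.1 -14.1] w 53.2 107.4
```

The joint closed at the expected spot (contact at +0.7 mm), but the wrist rode up 1.6 mm at the end. I'll relieve the load, press back down flat, recentre y, close gently, release and look.

```bash
python3 - <<'E'
from h import *
g=np.load("g.npy"); tx,ty=g[0]-45,g[1]+235
move_linear(B(tx+.6,ty+.1,g[2]),feed=.02); rep("relieve")
print(move_linear(B(tx+.6,ty,g[2]-.004),feed=.01,max_force=12)); rep("flat")
zz=read_state()["tool_pos"][2]; x=inC(read_state()["tool_pos"])[0]
for i in range(8):
    x-=.6; move_linear(B(x,ty,zz-.0008),feed=.02); s=read_state(); f=s["force"]
    print((inC(s["tool_pos"])-[tx,ty]).round(1),round((s["tool_pos"][2]-g[2])*1e3,1),f.round(1))
    if f[0]>14: break
gripper_to(.085); rep("open")
s=read_state()["tool_pos"]; move_linear([s[0],s[1],.15],feed=.1)
move_linear(B(tx-55,ty,.21),feed=.15); hold(.2); snap("m1"); rep("up")
i=cv2.imread("pics/m1.png"); cv2.imwrite("pics/m1c.png",cv2.resize(i[40:290,200:440],None,fx=2.4,fy=2.4))
E
```

```text
relieve 35.7 [-99.7 207. ] 88.0 F [ 4.1  3.6 -0.4] w 52.8 109.3
True
flat 36.0 [-99.6 207. ] 88.0 F [-0.3  0.8  3.8] w 53.1 109.6
[0.4 0.3] 0.1 [2.2 2.8 7.1]
[0.3 0.3] 0.1 [3.1 1.9 6.3]
[0.3 0.3] 0.0 [6.  2.6 4. ]
[0.2 0.3] 0.1 [7.2 2.4 2.9]
[0.1 0.3] 0.1 [7.6 2.8 0.1]
[0.  0.3] 0.1 [10.9  2.1 -0.6]
[-0.1  0.3] 0.1 [11.9  2.3 -3.6]
[-0.2  0.3] 0.2 [13.3  2.1 -4.2]
open 38.5 [-105.8  206.4] 86.3 F [ 0.4  0.7 -0.9] w 85.0 0.0
up 40.2 [-155.5  206.5] 209.0 F [ 0.4 -0.3  0.4] w 84.8 0.0
```

View pics/m1c.png

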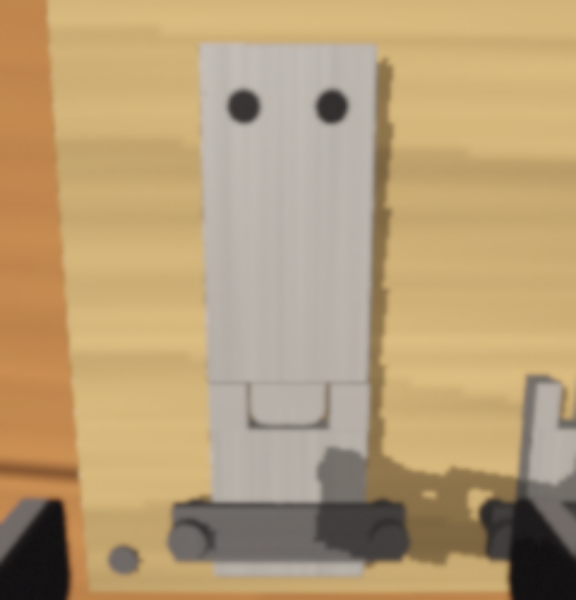

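The shoulders meet with only a hairline seam (crop y≈383). The tongue is central in the notch, the sides are flush, and the robot is clear. Handing in.

```bash
python3 -c "
from cell import *
print(sign_off())"
```

```text
the job is handed in; nothing more can be done
None
```

I slid the half snug into the corner and let go, then regripped it, laid it tongue-first into seat_wide with the joint closed and flat, released it, and handed the job in at about 40 s.

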